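UV-clean the cover glasses with the dead-man paddle held half-way

ROBOT

A 6-joint arm with a two-finger parallel gripper is mounted at the origin on a cart in front of the work surface, level with it; the furniture and walls round the work are solid. World frame = base frame: x ahead of the robot, y to its left, z up, the work surface at z = 0. Lengths are in m, angles in rad, forces in N, time in s.
With the tool pointing down it reaches from about 0.375 to 0.9 m from the base axis. Payload 3.1 kg.
Tool frame: the origin (TCP) lies at the very end of the fingers, on their centre line; the grasp point (between the pads) lies 19 mm behind it; x points along the fingers, z is the direction in which the jaws open and shut, and the axes are right-handed (so a half turn about x gives the same grasp; the last joint's range is limited). The gripper opens to 85 mm and grips with 20 to 120 N. Pads are 22 mm wide; open, the fingers measure 114 mm over their backs; the gripper's body (76 mm by 85 mm) begins 54 mm behind the grasp point. The pads swing forward as they close: fully open they stand 13 mm farther back than shut.
Start: joints at [-1.329, 0.527, 1.433, -0, 1.181, -0.178], TCP at [0.255, -0.57, 0.231] pointing down, gripper open.
Joint ranges: [-3.08, 3.08], [-0.75, 2.2], [0.22, 2.44], [-1.43, 4.57], [0, 2.65], [-2.85, 2.85]. Speed limits (rad/s): [2.79, 2.79, 3.14, 3.14, 3.14, 3.14].

INTERFACE

Orientations are given as a unit quaternion [x, y, z, w].
In Python, from station import manip, viewer, job gives the robot as it stands.
- The arm moves only by the tool move_arm, never from a script. Its argument "deltas" is one flat list of numbers, 7 for each row, row after row: the finger opening in mm, from 0 to 85.4, then the shift along the tool's x, y, z in mm, then the turn, a rotation vector about the tool's x, y, z in degrees. In form: [jaw, tx, ty, tz, rx, ry, rz, jaw, tx, ty, tz, rx, ry, rz, ...]. A call has 1 to 10 rows; each row shifts and turns the commanded pose from where the row before left it, along the tool's axes as they then stand; what a row does not reach is not made up. A row lasts 1/10 s, in which the tool goes at most 50 mm and 8.59 degrees, less where a joint would pass 70% of its speed; a pose out of reach is approached as far as the arm can. A call is refused whole if a number of a shift passes 50 or a number of a turn 8.59, either way. A call with a gripper value outside its range is refused whole. The fingers move at their own pace and stop on an object; "force" is the grip in N (left out, the last holds). Time passes only in rows, so rows that do not move let the fingers close. It gives the time, the measured TCP pose, the force and the opening at its end, in the units of the state.
- manip.sense(): the state, without advancing time (a new reading comes with each control period).
- viewer.snapshot(name): name is "side" or "top"; returns a dict with "image" (480x640x3 uint8, red, green, blue), "depth" (480x640 float32, m along the optical axis (not along the pixel's ray), 0 where there is no reading), "fovy" (degrees; the focal length in pixels is half the picture's height over the tangent of half this angle, whatever the lens; pixels are square), "cx", "cy" (the principal point, pixels), "R" (3x3) and "t" (3): a world point X has camera coordinates R X + t. Camera axes: x right, y down, z forward; pixel columns grow to the right and rows downward; lengths in m; the calibration is good to about 2 mm. A picture is of the moment at which its call begins.
- job.sign_off(): hands the job in, once; it reports no verdict.
The state is a dict: "t": time; "q": joint angles; "qd": joint speeds; "tau": joint torques, N m; "tcp_pos": TCP position; "tool_rot": TCP orientation; "force": force on the tool from outside, world axes, zero at the start; "ft_torque": the same for the moment, N m; "finger_gap": opening from 0.0 (shut) to 1.0 (fully open).
Only numpy, scipy, OpenCV 4.12 (cv2) and the standard library are available. Lean on these libraries where they do the work, as an engineer would, in place of code of your own. Each camera call takes 0.05 s, during which the arm holds its last target.

TASK

Put the small clear box of cover glasses into the square pocket of the UV lamp and let go of it, so that it sits flat on the window. Then switch the lamp on by pressing its spring-loaded dead-man paddle down to level, flush with the top of the small steel post beside it, and hold it there steadily for at least four seconds; finish while still holding it. Do not press the paddle before the box is in, never push it right down (that trips the lamp), and leave the oil bottle and the objective can where they stand.

Things in the scene. Friction and masses are not known exactly. Their poses are not given: they have to be found in the camera images.
- cover_glass_box: open-topped clear plastic box, 38 x 38 mm and 21 mm high with 2 mm walls, about 50 g, the task's load, on the desk at the start; origin at the centre of its underside, z up, x and y along its sides. Grip it across two opposite sides.
- uv_lamp: low white lamp housing fixed to the desk, 120 mm (x) by 170 mm (y), deck (top face) 45 mm above the desk. Origin at the centre of its underside on the desk, z up; its own -x is its front, turned roughly to the robot. Pocket in the deck on its +y side, grey paddle on its -y side.
- window (a point): centre of the window, which is the flat floor of the square pocket: 44 x 44 mm, sides along the lamp's x and y, floor 40 mm above the desk, 5 mm below the deck all round, so that the box stands 16 mm proud of the deck when seated. Axes as the lamp's.
- paddle_pad (a point): the spot to press: top face of the paddle at its ribbed rubber pad, 11 mm from its free end. The paddle is a grey plate 30 mm wide, 8 mm thick, reaching 89 mm from its hinge towards the lamp's front (-x); it moves with the paddle. At rest the free end stands up and this point is 92 mm above the desk, when level 76 mm. It lies 75 mm from the hinge axis, which is parallel to the lamp's y at 72 mm above the desk.
- post_top (a point): centre of the top of the small fixed steel post, 8 mm thick, beside the paddle (on the lamp's -y side, 29 mm from the paddle's middle line), 76 mm above the desk. The paddle's top face is flush with it when the paddle is level.
- paddle (a joint): angle of the sprung paddle, rad: 0 at rest (free end up, 0.22 above level), grows as the free end is pressed down; 0.22 is level, 0.44 is the lower stop. It springs back when let go; at the pad it takes about 4 N to start, 7 N at level, 10 N at the stop.
- oil_bottle: bystander: small brown bottle with a black cap, 25 mm diameter, 56 mm high, standing in the row with the box; origin at the centre of its underside. Which place in the row is whose varies.
- objective_can: bystander: round objective container, black foot and clear cover, 39 mm diameter, 66 mm high, standing in the row with the box; origin at the centre of its underside.
Mind the look-alikes: they are no part of the job. Several things look just like the cover_glass_box: the one meant starts farthest to the robot's left.

How it is judged:
By the outcome, as a careful person would: the job done as asked, in the order asked, and still so for the second after the job is handed in, while the arm keeps its last pose, push and grip.
It also fails if it takes over 46 s, if anything falls off the work surface, if the arm or the gripper's body presses on something with over 40 N, if the wrist force passes 120 N, or if a joint passes its speed limit or range.

## Working session

There is one attempt and no reset: what is moved stays moved. The work goes in short steps, Python scripts to look and compute and a tool call to move; the robot and the scene stay as the last step left them, time stands still between calls to the robot, and variables do not carry over. Pictures are saved under pics/ and viewed, and the job is handed in when it is done.

Besides the shell and the picture viewer there is one more tool, called by a JSON object that holds its "name" and its "arguments". move_arm: Moves the arm, as the interface text tells. Its arguments: {"type":"object","properties":{"deltas":{"type":"array"},"force":{"type":"number"}},"required":["deltas"]}

```bash
mkdir -p pics; ls
cat > h.py <<'E'
import numpy as np, cv2
from station import manip, viewer, job
def snap(name,fn):
    s=viewer.snapshot(name); cv2.imwrite('pics/'+fn+'.png',s['image'][:,:,::-1]); np.savez('pics/'+fn+'.npz',**s); return s
def load(fn): return dict(np.load('pics/'+fn+'.npz'))
def f(s): return 240/np.tan(np.radians(float(s['fovy']))/2)
def ray(s,u,v,z):
    d=np.array([(u-s['cx'])/f(s),(v-s['cy'])/f(s),1.]); R=s['R'];o=-R.T@s['t'];d=R.T@d
    return o+d*(z-o[2])/d[2]
def dep(s,u,v):
    z=s['depth'][int(v),int(u)]
    return s['R'].T@(np.array([(u-s['cx'])/f(s),(v-s['cy'])/f(s),1.])*z-s['t'])
def proj(s,X):
    c=s['R']@np.array(X)+s['t']; return c[0]/c[2]*f(s)+s['cx'],c[1]/c[2]*f(s)+s['cy']
E
python3 - <<'E'
from h import *
for n in('side','top'):
    s=snap(n,n+'0'); print(n,s['fovy'],s['cx'],s['cy'],-s['R'].T@s['t'])
print(manip.sense())
E
```

```text
pics
side 42.78883253781187 327.5101472601822 238.87623505057854 [ 0.07945985 -1.26365076  0.51995359]
top 47.637958244049784 323.9640774742843 238.82913496130487 [ 0.4881326  -0.36844907  0.98967095]
{'t': 0.1, 'q': array([-1.32852324e+00,  5.28406113e-01,  1.43377778e+00, -3.22854801e-06,
        1.18138300e+00, -1.78481087e-01]), 'qd': array([-0.00245122, -0.00133552, -0.00167155,  0.00039118,  0.0002808 ,
        0.00119419]), 'tau': array([-2.88007404e-04, -4.43305421e+01, -1.78585929e+01, -2.28366985e-04,
        3.87013119e-03,  1.17532642e-05]), 'tcp_pos': array([ 0.25516115, -0.56983922,  0.23041009]), 'tool_rot': array([ 0.38503802,  0.59390018, -0.38408442,  0.59288064]), 'force': array([ 0.38030569, -0.17269358,  0.87437695]), 'ft_torque': array([ 0.06092323, -0.00660218, -0.01200569]), 'finger_gap': 0.9988943373937383}
```

View pics/top0.png

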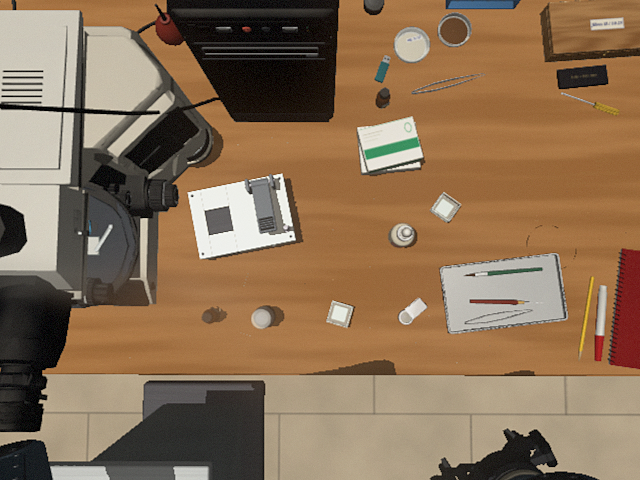

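View pics/side0.png

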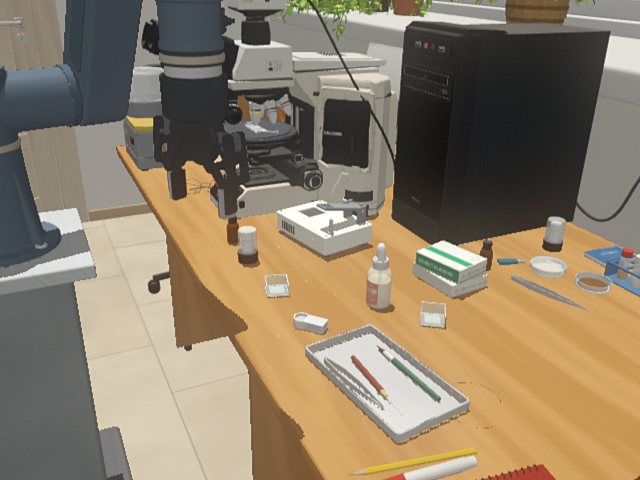

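The top view shows boxes at (340,313) and (446,207), the lamp around (243,216) with its pocket at (218,220), the paddle at (264,205), the bottle at (212,315) and the can at (263,317). Next I'll measure these.

Run:
```python
from h import *
s=load('top0');r=load('side0')
for n,u,v,z in [('box',340,313,.01),('box2',446,207,.01),('bottle',212,315,.05),('can',263,317,.06),('pocket',218,220,.04)]:
    print(n,ray(s,u,v,z).round(4),dep(s,u,v).round(4))
im=s['image']
a=cv2.resize(im[150:345,180:380],None,fx=4,fy=4,interpolation=cv2.INTER_CUBIC)[:,:,::-1]
cv2.imwrite('pics/z1.png',cv2.resize(im[285:340,310:370],None,fx=10,fy=10,interpolation=cv2.INTER_CUBIC)[:,:,::-1])
cv2.imwrite('pics/z2.png',cv2.resize(im[165:265,180:310],None,fx=6,fy=6,interpolation=cv2.INTER_CUBIC)[:,:,::-1])
cv2.imwrite('pics/z3.png',cv2.resize(r['image'][185:335,210:390],None,fx=4,fy=4,interpolation=cv2.INTER_CUBIC)[:,:,::-1])
```

```text
box [ 0.422  -0.3934  0.01  ] [ 0.4215 -0.3936  0.0028]
box2 [ 0.6133 -0.5853  0.01  ] [ 0.6142 -0.5869  0.0028]
bottle [ 0.4206 -0.1726  0.05  ] [ 0.4202 -0.1714  0.0442]
can [ 0.4182 -0.2614  0.06  ] [ 0.4189 -0.2625  0.0694]
pocket [ 0.5856 -0.1783  0.04  ] [ 0.5855 -0.1783  0.0401]
```

View pics/z1.png

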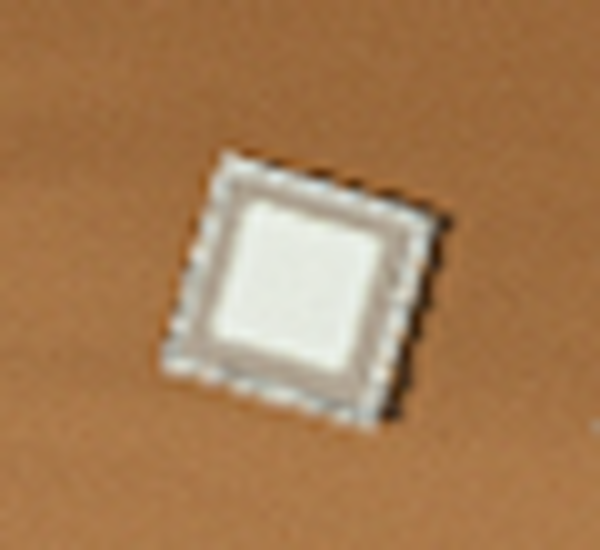

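View pics/z2.png

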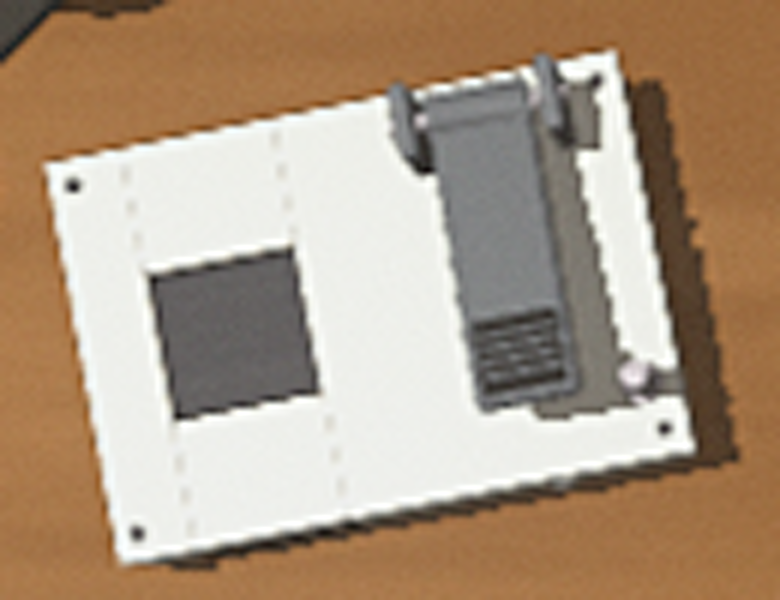

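View pics/z3.png

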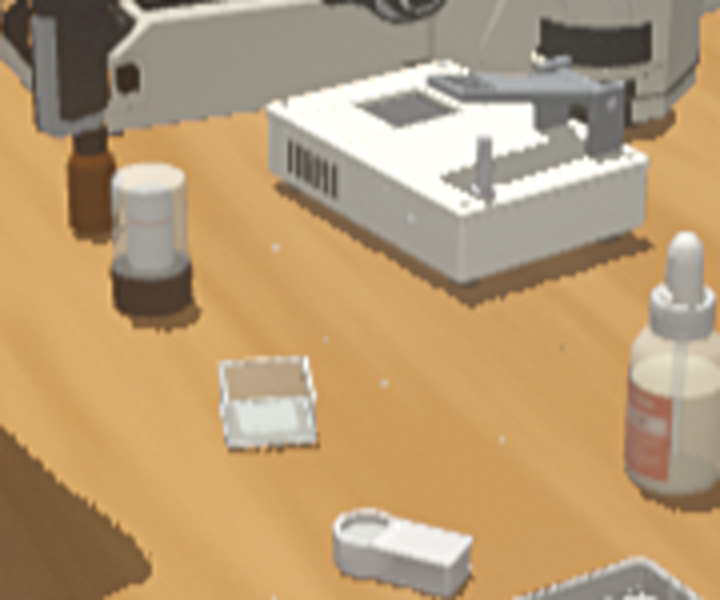

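Run:
```python
from h import *
s=load('top0')
def zr(p,sc,u0,v0,z): return ray(s,u0+(p[0]+.5)/sc-.5,v0+(p[1]+.5)/sc-.5,z)
def quad(P):
    P=np.array(P); c=P.mean(0); e=[P[(i+1)%4]-P[i] for i in range(4)]
    print('c',c.round(4),'len',[round(np.linalg.norm(x[:2])*1e3,1) for x in e],'ang',[round(np.degrees(np.arctan2(x[1],x[0])),1) for x in e]); return c
im=s['image']; hsv=cv2.cvtColor(im,cv2.COLOR_RGB2HSV)
def mask(m,x0,x1,y0,y1,nm,z):
    w=np.zeros(m.shape,np.uint8); w[y0:y1,x0:x1]=m[y0:y1,x0:x1].astype(np.uint8)
    cs,_=cv2.findContours(w,0,1); c=max(cs,key=cv2.contourArea); r=cv2.minAreaRect(c); b=cv2.boxPoints(r); print(nm,r); quad([ray(s,*p,z) for p in b])
mask(hsv[...,1]<110,315,365,290,335,'box',.021)
quad([zr(p,10,310,285,.021) for p in [(228,152),(440,216),(377,428),(163,368)]])
g=im.max(2)
mask(g<150,200,240,200,240,'pocket',.045)
quad([zr(p,6,180,165,.045) for p in [(150,272),(293,248),(320,393),(175,418)]])
print('lamp');quad([zr(p,6,180,165,.045) for p in [(45,163),(615,50),(693,452),(120,562)]])
pad=zr((521,350),6,180,165,.092);post=zr((633,371),6,180,165,.076);print(pad,post)
for z in(.06,.07,.076,.08,.09):pass
u=(521/6+180,350/6+165);print(dep(s,*u),dep(s,632/6+180,372/6+165))
```

```text
box ((339.3885192871094, 313.8789367675781), (22.911903381347656, 23.137636184692383), 16.389541625976562)
c [ 0.4212 -0.3921  0.021 ] len [np.float64(40.7), np.float64(40.5), np.float64(40.7), np.float64(40.4)] ang [np.float64(-16.4), np.float64(-106.1), np.float64(163.5), np.float64(73.9)]
c [ 0.4216 -0.3927  0.021 ] len [np.float64(39.2), np.float64(38.9), np.float64(39.2), np.float64(39.7)] ang [np.float64(-106.5), np.float64(163.3), np.float64(74.6), np.float64(-16.7)]
pocket ((218.53846740722656, 220.19229125976562), (24.514516830444336, 24.90675163269043), 78.69007110595703)
c [ 0.5847 -0.1802  0.045 ] len [np.float64(43.5), np.float64(43.1), np.float64(43.4), np.float64(43.1)] ang [np.float64(-78.5), np.float64(-167.9), np.float64(101.5), np.float64(12.2)]
c [ 0.585  -0.1805  0.045 ] len [np.float64(42.2), np.float64(43.3), np.float64(42.7), np.float64(43.4)] ang [np.float64(-80.3), np.float64(-168.7), np.float64(100.0), np.float64(10.7)]
lamp
c [ 0.5929 -0.2193  0.045 ] len [np.float64(169.8), np.float64(120.2), np.float64(169.0), np.float64(119.0)] ang [np.float64(-78.5), np.float64(-168.7), np.float64(101.0), np.float64(11.7)]
[ 0.57555915 -0.2691715   0.092     ] [ 0.57126262 -0.29897688  0.076     ]
[ 0.57483764 -0.26990295  0.0923003 ] [ 0.57012834 -0.29953018  0.07763689]
```

```bash
cat >> h.py <<'E'
from scipy.spatial.transform import Rotation as Ro
def plan(P,jawyaw,tilt0=True):
    """target TCP pos, tool down, jaw (tool z) along jawyaw deg (mod 180) -> deltas in current tool frame"""
    st=manip.sense(); R=Ro.from_quat(st['tool_rot']); M=R.as_matrix()
    best=None
    for a in (jawyaw,jawyaw+180):
        z=np.array([np.cos(np.radians(a)),np.sin(np.radians(a)),0]);x=np.array([0,0,-1.])
        T=np.stack([x,np.cross(z,x),z],1); rv=(R.inv()*Ro.from_matrix(T)).as_rotvec(degrees=True)
        if best is None or np.linalg.norm(rv)<np.linalg.norm(best): best=rv
        print('alt rv',rv.round(2))
    d=np.array(P)-st['tcp_pos']
    print('t',round(st['t'],2),'tcp',st['tcp_pos'].round(4),'jaw dir',M[:,2].round(3),'toolx',M[:,0].round(3),'F',st['force'].round(2),'gap',round(st['finger_gap']*85.4,1),'q',st['q'].round(3))
    print('delta tool mm',(M.T@d*1e3).round(1),'rotvec deg',best.round(2))
E
python3 - <<'E'
from h import *
plan([.4214,-.3924,.12],73.5)
for fn in('top0','side0'):
    s=load(fn);v,u=np.mgrid[0:480,0:640];z=s['depth'];k=z>0
    X=np.stack([(u-s['cx'])/f(s)*z,(v-s['cy'])/f(s)*z,z],-1)[k]-s['t'];X=X@s['R']
    for h in(.05,.1,.15,.2,.25,.3,.4):
        q=X[(X[:,2]>h)&(X[:,2]<h+.1)]; d=np.hypot(q[:,0]-.585,q[:,1]+.18)
        if len(q): i=d.argmin(); print(fn,h,d[i].round(3),q[i].round(3))
s=load('top0')
E
```

```text
alt rv [-1.3939e+02 -3.0000e-02 -1.4000e-01]
alt rv [ 4.061e+01 -1.100e-01  2.000e-02]
t 0.1 tcp [ 0.2552 -0.5698  0.2304] jaw dir [ 0.408 -0.913 -0.002] toolx [-0.     0.002 -1.   ] F [ 0.38 -0.17  0.87] gap 85.3 q [-1.329  0.528  1.434 -0.     1.181 -0.178]
delta tool mm [110.7 224.2 -93.8] rotvec deg [ 4.061e+01 -1.100e-01  2.000e-02]
top0 0.05 0.068 [ 0.608 -0.116  0.084]
top0 0.1 0.072 [ 0.614 -0.114  0.101]
top0 0.15 0.101 [ 0.558 -0.082  0.176]
top0 0.2 0.104 [ 0.661 -0.109  0.272]
top0 0.25 0.104 [ 0.661 -0.109  0.272]
top0 0.3 0.114 [ 0.544 -0.074  0.325]
top0 0.4 0.16 [ 0.673 -0.047  0.4  ]
side0 0.05 0.064 [ 0.603 -0.119  0.099]
side0 0.1 0.068 [ 0.611 -0.118  0.1  ]
side0 0.15 0.099 [ 0.57  -0.082  0.181]
side0 0.2 0.098 [ 0.657 -0.113  0.274]
side0 0.25 0.098 [ 0.657 -0.113  0.274]
side0 0.3 0.114 [ 0.542 -0.075  0.326]
side0 0.4 0.148 [ 0.582 -0.032  0.433]
```

{"name": "move_arm", "arguments": {"deltas": [85,11,22.4,-9.4,0,0,0,85,11,22.4,-9.4,0,0,0,85,11,22.4,-9.4,0,0,0,85,11,22.4,-9.4,0,0,0,85,11,22.4,-9.4,0,0,0,85,11,22.4,-9.4,0,0,0,85,11,22.4,-9.4,0,0,0,85,11,22.4,-9.4,0,0,0,85,11,22.4,-9.4,0,0,0,85,11,22.4,-9.4,0,0,0]}}

```text
t: 1.1
tcp_pos: [0.4218, -0.3922, 0.1205]
tool_rot: [0.385, 0.594, -0.384, 0.593]
force: [-0.6, -0.1, -0.5]
finger_gap: 0.996
```

{"name": "move_arm", "arguments": {"deltas": [85,0,0,0,6.8,0,0,85,0,0,0,6.8,0,0,85,0,0,0,6.8,0,0,85,0,0,0,6.8,0,0,85,0,0,0,6.8,0,0,85,0,0,0,6.6,0,0,85,0,0,0,0,0,0]}}

```text
t: 1.8
tcp_pos: [0.4212, -0.3929, 0.121]
tool_rot: [-0.566, -0.423, 0.566, -0.423]
force: [0.3, 0.4, 0.2]
finger_gap: 0.996
```

Run:
```python
from h import *
plan([.4214,-.3924,.007],73.5)
snap('top','top1');snap('side','side1')
```

```text
alt rv [-1.7998e+02 -6.0000e-02 -4.0000e-02]
alt rv [ 0.02 -0.03  0.04]
t 1.8 tcp [ 0.4212 -0.3929  0.121 ] jaw dir [-0.284 -0.959 -0.   ] toolx [-0.001  0.001 -1.   ] F [0.31 0.39 0.2 ] gap 85.1 q [-0.945  0.611  1.654 -0.     0.878  0.914]
delta tool mm [ 1.14e+02  1.00e-01 -5.00e-01] rotvec deg [ 0.02 -0.03  0.04]
```

View pics/side1.png

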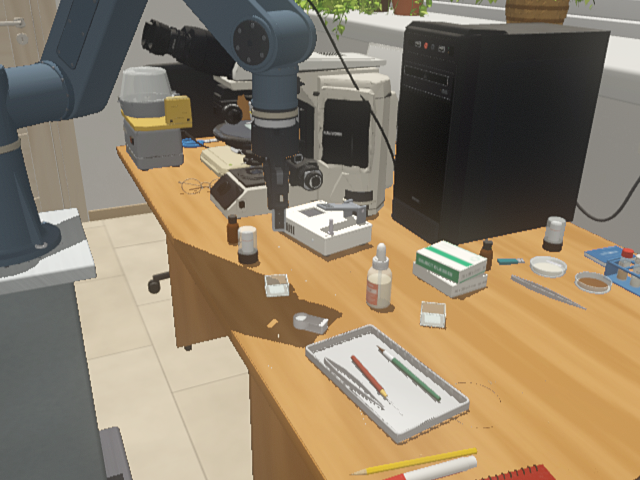

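The gripper at (280,180) hangs above the box at (277,285), and the surroundings are clear. I'll descend and close.

{"name": "move_arm", "arguments": {"deltas": [85,15,0,0,0,0,0,85,15,0,0,0,0,0,85,15,0,0,0,0,0,85,15,0,0,0,0,0,85,15,0,0,0,0,0,85,15,0,0,0,0,0,85,10,0,0,0,0,0,85,8,0,0,0,0,0,85,6,0,0,0,0,0,85,0,0,0,0,0,0]}}

```text
t: 2.9
tcp_pos: [0.4212, -0.3929, 0.0067]
tool_rot: [0.566, 0.424, -0.566, 0.423]
force: [-0.1, 0.4, -0.6]
finger_gap: 0.997
```

Run:
```python
from h import *
plan([.4214,-.3924,.007],73.5)
for n in('top','side'):
    s=snap(n,n+'2'); u,v=map(int,proj(s,[.4214,-.3924,.02])); print(u,v)
    cv2.imwrite('pics/'+n+'2z.png',cv2.resize(s['image'][v-50:v+50,u-65:u+65],None,fx=6,fy=6,interpolation=cv2.INTER_CUBIC)[:,:,::-1])
```

```text
alt rv [-1.7998e+02 -8.0000e-02 -6.0000e-02]
alt rv [ 0.02 -0.04  0.05]
t 2.9 tcp [ 0.4212 -0.3929  0.0067] jaw dir [-0.284 -0.959 -0.001] toolx [-0.001  0.001 -1.   ] F [-0.05  0.36 -0.59] gap 85.2 q [-0.945  0.798  1.698 -0.     0.647  0.914]
delta tool mm [-0.3  0.1 -0.5] rotvec deg [ 0.02 -0.04  0.05]
339 313
277 280
```

View pics/side2z.png

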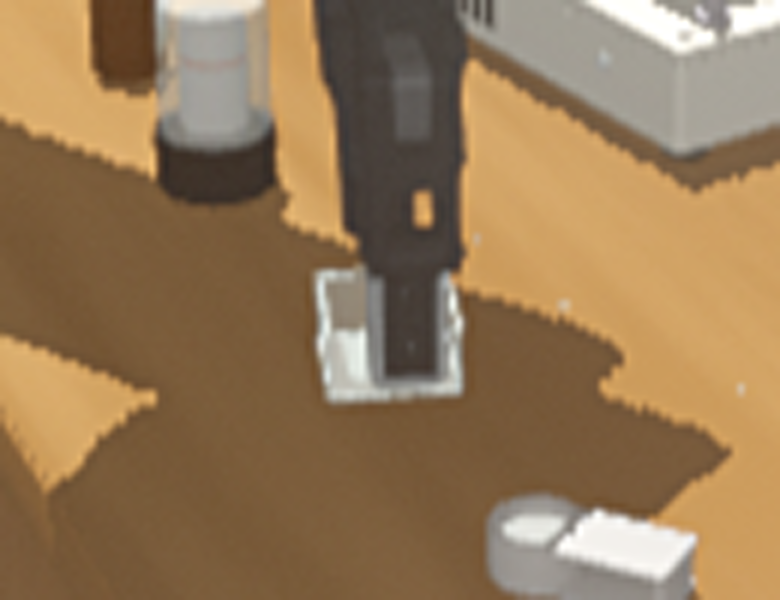

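The near finger's tip is at zoom (410,375), in front of the box. Closing.

{"name": "move_arm", "arguments": {"deltas": [60,0,0,0,0,0,0,50,0,0,0,0,0,0,45,0,0,0,0,0,0,40,0,0,0,0,0,0,30,0,0,0,0,0,0,30,0,0,0,0,0,0,30,0,0,0,0,0,0], "force": 30}}

```text
t: 3.7
tcp_pos: [0.4215, -0.3933, 0.0077]
tool_rot: [0.567, 0.423, -0.567, 0.423]
force: [0.2, 0.4, 5.0]
finger_gap: 0.444
```

Run:
```python
from h import *
plan([.4214,-.3924,.007],73.5)
for n in('side',):
    s=snap(n,n+'3'); u,v=map(int,proj(s,[.4214,-.3924,.02])); print(u,v)
    cv2.imwrite('pics/'+n+'3z.png',cv2.resize(s['image'][v-50:v+50,u-65:u+65],None,fx=6,fy=6,interpolation=cv2.INTER_CUBIC)[:,:,::-1])
```

```text
alt rv [-1.7999e+02  4.0000e-02  2.0000e-02]
alt rv [ 0.01  0.02 -0.02]
t 3.7 tcp [ 0.4215 -0.3933  0.0077] jaw dir [-0.284 -0.959  0.   ] toolx [ 0. -0. -1.] F [0.18 0.36 5.01] gap 38.0 q [-0.945  0.796  1.698  0.     0.647  0.914]
delta tool mm [ 0.7 -0.4 -0.8] rotvec deg [ 0.01  0.02 -0.02]
277 280
```

View pics/side3z.png

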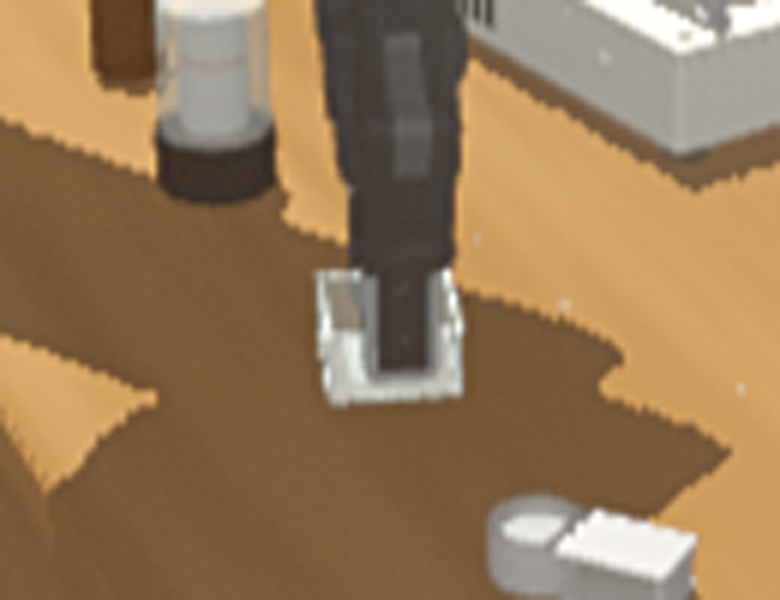

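Gripped: the opening is 38.0 mm, matching the box. The tip sits about 9 mm above the desk on the near wall. Lifting.

{"name": "move_arm", "arguments": {"deltas": [30,-5,0,0,0,0,0,30,-10,0,0,0,0,0,30,-15,0,0,0,0,0,30,-20,0,0,0,0,0,30,-20,0,0,0,0,0,30,-20,0,0,0,0,0,30,-20,0,0,0,0,0,30,-10,0,0,0,0,0]}}

```text
t: 4.55
tcp_pos: [0.422, -0.394, 0.1301]
tool_rot: [-0.566, -0.422, 0.567, -0.425]
force: [0.5, -0.1, -0.2]
finger_gap: 0.442
```

Run:
```python
from h import *
plan([.585,-.1803,.127],101.3)
s=snap('side','side4'); p=manip.sense()['tcp_pos']; u,v=map(int,proj(s,p)); print(u,v)
cv2.imwrite('pics/side4z.png',cv2.resize(s['image'][v-50:v+50,u-65:u+65],None,fx=6,fy=6,interpolation=cv2.INTER_CUBIC)[:,:,::-1])
# projected expected box corners in zoom coords
b=p-[0,0,.008]
for zz in(0,.021):
  for sx,sy in((-1,-1),(1,-1),(1,1),(-1,1)):
    a=np.radians(-16.5);c=b+[sx*.019*np.cos(a)-sy*.019*np.sin(a),sx*.019*np.sin(a)+sy*.019*np.cos(a),zz]
    q=proj(s,c);print(zz,sx,sy,round((q[0]-u+65+.5)*6),round((q[1]-v+50+.5)*6))
```

```text
alt rv [152.22  -0.2   -0.25]
alt rv [-27.78   0.19  -0.15]
t 4.55 tcp [ 0.422  -0.394   0.1301] jaw dir [-0.284 -0.959  0.003] toolx [ 0.002 -0.003 -1.   ] F [ 0.49 -0.11 -0.22] gap 37.7 q [-0.944  0.597  1.648 -0.     0.893  0.914]
delta tool mm [   2.8   95.6 -251.2] rotvec deg [-27.78   0.19  -0.15]
277 221
0 -1 -1 332 363
0 1 -1 472 356
0 1 1 457 302
0 -1 1 321 309
0.021 -1 -1 330 291
0.021 1 -1 471 284
0.021 1 1 456 233
0.021 -1 1 319 239
```

View pics/side4z.png

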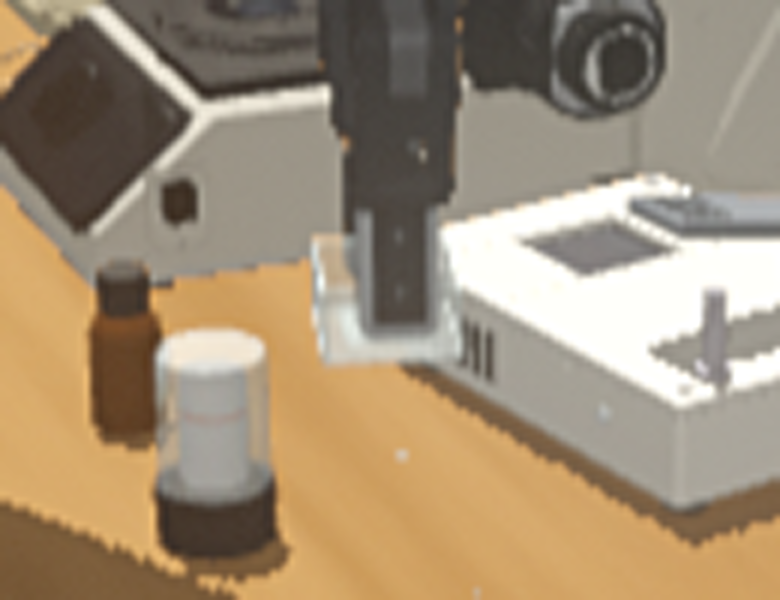

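Run:
```python
from h import *
s=load('side4')
z=lambda x,y,h: ray(s,212+(x+.5)/6-.5,171+(y+.5)/6-.5,h)
P=[z(525,243,.045),z(583,274,.045),z(678,243,.045),z(615,217,.045)]
print(np.round(P,4)); print('mean',np.mean(P,0)); print([np.linalg.norm(P[i]-P[(i+1)%4]).round(4) for i in range(4)])
print('post',z(714,290,.076), 'lamp corner near', z(683,408,.045))
t=load('top0'); print('top lamp near corner',ray(t,180+693.5/6-.5,165+452.5/6-.5,.045))
r=load('side0')
print('box front bottom L,R', ray(r,210+230/4-.5,185+449/4-.5,0),ray(r,210+316/4-.5,185+443/4-.5,0))
a=np.radians(-16.5);c=np.array([.4214,-.3924,0]);ex=np.array([np.cos(a),np.sin(a),0]);ey=np.array([-np.sin(a),np.cos(a),0])
print('top-based same',c-.019*ex-.019*ey,c+.019*ex-.019*ey)
cv2.imwrite('pics/side4p.png',cv2.resize(s['image'][185:265,285:385],None,fx=8,fy=8,interpolation=cv2.INTER_CUBIC)[:,:,::-1])
```

```text
[[ 0.5607 -0.1687  0.045 ]
 [ 0.5673 -0.2028  0.045 ]
 [ 0.6098 -0.1898  0.045 ]
 [ 0.6002 -0.1584  0.045 ]]
mean [ 0.58449975 -0.1799159   0.045     ]
[np.float64(0.0348), np.float64(0.0445), np.float64(0.0329), np.float64(0.0408)]
post [ 0.56810725 -0.30075651  0.076     ] lamp corner near [ 0.54980337 -0.31721431  0.045     ]
top lamp near corner [ 0.5505213  -0.31422444  0.045     ]
box front bottom L,R [ 0.39737609 -0.40503061  0.        ] [ 0.43274889 -0.41517697  0.        ]
top-based same [ 0.39778613 -0.40522128  0.        ] [ 0.43422128 -0.41601387  0.        ]
```

View pics/side4p.png

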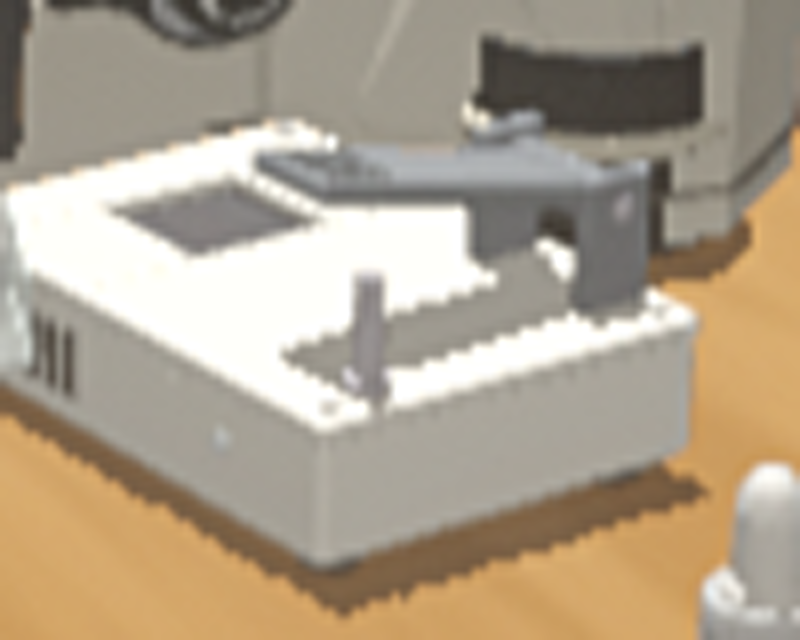

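{"name": "move_arm", "arguments": {"deltas": [30,0,9.6,-25,0,0,0,30,0,9.6,-25,0,0,0,30,0,9.6,-25,0,0,0,30,0,9.6,-25,0,0,0,30,0,9.6,-25,0,0,0,30,0,9.6,-25,0,0,0,30,0,9.6,-25,0,0,0,30,0,9.6,-25,0,0,0,30,0,9.6,-25,0,0,0,30,0,9.6,-25,0,0,0]}}

```text
t: 5.6
tcp_pos: [0.5845, -0.1795, 0.1267]
tool_rot: [-0.566, -0.424, 0.567, -0.423]
force: [0.5, 0.3, -0.4]
finger_gap: 0.442
```

{"name": "move_arm", "arguments": {"deltas": [30,0,0,0,-4.7,0,0,30,0,0,0,-4.7,0,0,30,0,0,0,-4.7,0,0,30,0,0,0,-4.7,0,0,30,0,0,0,-4.5,0,0,30,0,0,0,-4.5,0,0,30,0,0,0,0,0,0,30,0,0,0,0,0,0]}}

```text
t: 6.4
tcp_pos: [0.5841, -0.1805, 0.1269]
tool_rot: [0.449, 0.547, -0.449, 0.546]
force: [-0.5, -1.9, -0.6]
finger_gap: 0.445
```

Run:
```python
from h import *
plan([.585,-.1813,.075],101.3)
s=snap('side','side5'); t=snap('top','top5')
cv2.imwrite('pics/side5p.png',cv2.resize(s['image'][145:245,270:380],None,fx=6,fy=6,interpolation=cv2.INTER_CUBIC)[:,:,::-1])
```

```text
alt rv [1.7991e+02 6.0000e-02 5.0000e-02]
alt rv [-0.09 -0.03  0.04]
t 6.4 tcp [ 0.5841 -0.1805  0.1269] jaw dir [ 0.194 -0.981 -0.001] toolx [-0.001  0.    -1.   ] F [-0.48 -1.9  -0.61] gap 38.0 q [-0.482  0.64   1.558  0.     0.945  0.893]
delta tool mm [51.9  0.8  1. ] rotvec deg [-0.09 -0.03  0.04]
```

View pics/side5p.png

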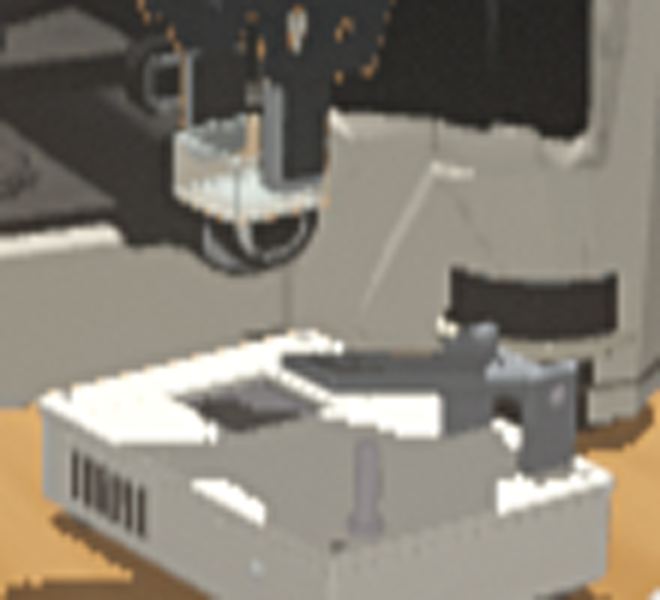

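View pics/top5.png

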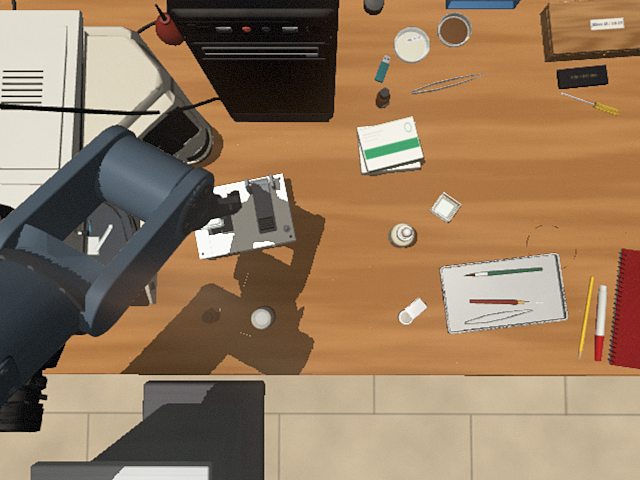

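Box held level over the lamp: its bottom corners are at zoom (180,197), (240,222) and (325,207). I'll check the box position in the hand from this view.

Run:
```python
from h import *
s=load('side5');st=manip.sense();p=st['tcp_pos'];print(st['force'].round(2),st['t'])
cv2.imwrite('pics/side5q.png',cv2.resize(s['image'][150:190,292:332],None,fx=15,fy=15,interpolation=cv2.INTER_CUBIC)[:,:,::-1])
b=p-[0,0,.0077];a=np.radians(11.3);ex=np.array([np.cos(a),np.sin(a),0]);ey=np.array([-np.sin(a),np.cos(a),0])
for zz in(0,.021):
  for sx,sy in((-1,-1),(1,-1),(-1,1)):
    q=proj(s,b+.019*(sx*ex+sy*ey)+[0,0,zz]);print(zz,sx,sy,round((q[0]-292+.5)*15),round((q[1]-150+.5)*15))
```

```text
[ 1.16  0.2  -1.3 ] 6.5
0 -1 -1 277 484
0 1 -1 503 433
0 -1 1 114 409
0.021 -1 -1 278 334
0.021 1 -1 506 285
0.021 -1 1 114 261
```

View pics/side5q.png

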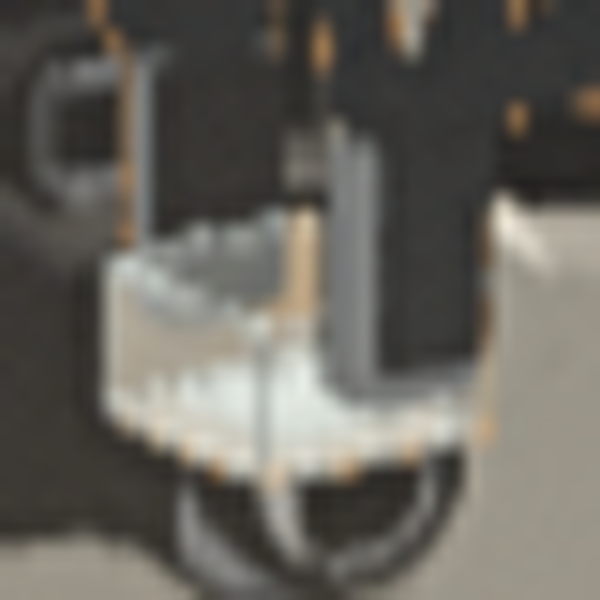

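{"name": "move_arm", "arguments": {"deltas": [30,8,0.6,0.5,0,0,0,30,8,0.6,0.4,0,0,0,30,8,0,0,0,0,0,30,8,0,0,0,0,0,30,8,0,0,0,0,0,30,8,0,0,0,0,0,30,6,0,0,0,0,0,30,3,0,0,0,0,0,30,0,0,0,0,0,0]}}

```text
t: 7.4
tcp_pos: [0.5855, -0.1812, 0.0698]
tool_rot: [0.448, 0.547, -0.448, 0.547]
force: [-0.1, 0.4, -0.1]
finger_gap: 0.446
```

Run:
```python
from h import *
plan([.5855,-.1812,.0475],101.3)
s=snap('side','side6')
cv2.imwrite('pics/side6q.png',cv2.resize(s['image'][170:230,280:350],None,fx=10,fy=10,interpolation=cv2.INTER_CUBIC)[:,:,::-1])
```

```text
alt rv [-1.7999e+02 -6.0000e-02 -5.0000e-02]
alt rv [ 0.01 -0.03  0.04]
t 7.4 tcp [ 0.5855 -0.1812  0.0698] jaw dir [ 0.196 -0.981 -0.001] toolx [-0.001  0.    -1.   ] F [-0.05  0.37 -0.09] gap 38.1 q [-0.482  0.725  1.583  0.     0.834  0.891]
delta tool mm [22.3  0.   0. ] rotvec deg [ 0.01 -0.03  0.04]
```

View pics/side6q.png

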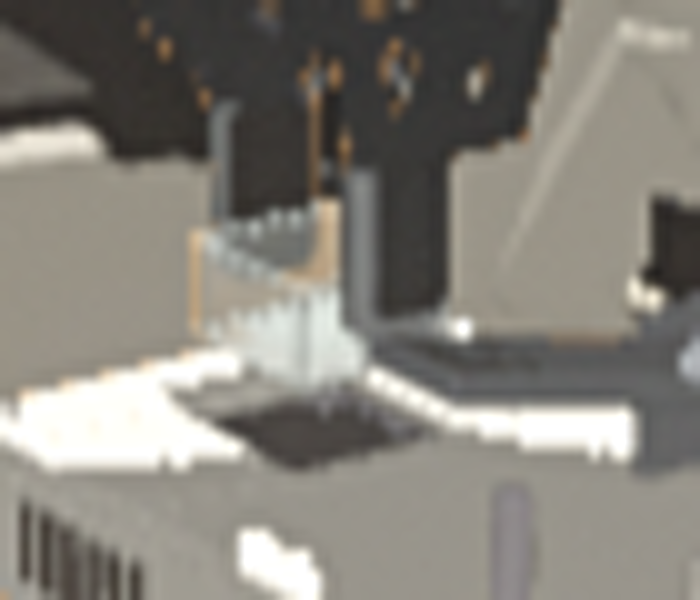

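The box's near bottom corner is at (303,385), directly above the pocket's near corner at (303,468), so 22 mm down puts it inside with margin. Lowering gently.

{"name": "move_arm", "arguments": {"deltas": [30,5,0,0,0,0,0,30,5,0,0,0,0,0,30,3,0,0,0,0,0,30,2,0,0,0,0,0,30,2,0,0,0,0,0,30,2,0,0,0,0,0,30,1,0,0,0,0,0,30,1,0,0,0,0,0,30,0,0,0,0,0,0]}}

```text
t: 8.35
tcp_pos: [0.5857, -0.1813, 0.0492]
tool_rot: [0.448, 0.547, -0.448, 0.547]
force: [0.1, -0.8, -0.6]
finger_gap: 0.442
```

Run:
```python
from h import *
plan([.5855,-.1812,.0475],101.3)
s=snap('side','side7')
cv2.imwrite('pics/side7q.png',cv2.resize(s['image'][170:230,280:350],None,fx=10,fy=10,interpolation=cv2.INTER_CUBIC)[:,:,::-1])
```

```text
alt rv [-1.7999e+02 -1.0000e-02 -0.0000e+00]
alt rv [ 0.01 -0.    0.01]
t 8.35 tcp [ 0.5857 -0.1813  0.0492] jaw dir [ 0.196 -0.981 -0.   ] toolx [-0.  0. -1.] F [ 0.1  -0.8  -0.59] gap 37.8 q [-0.482  0.756  1.591 -0.     0.794  0.891]
delta tool mm [ 1.7 -0.2 -0.1] rotvec deg [ 0.01 -0.    0.01]
```

View pics/side7q.png

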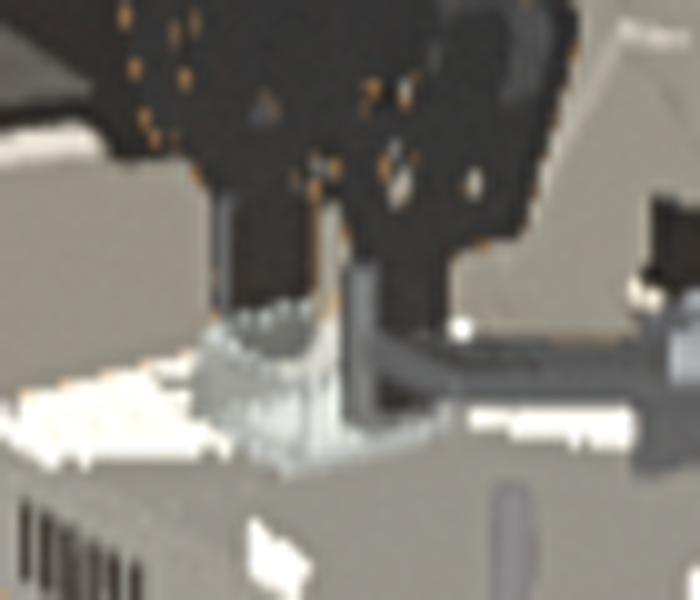

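{"name": "move_arm", "arguments": {"deltas": [30,1,0,0,0,0,0,30,0.7,0,0,0,0,0,30,0,0,0,0,0,0]}}

```text
t: 8.7
tcp_pos: [0.5858, -0.1814, 0.0478]
tool_rot: [0.448, 0.547, -0.448, 0.547]
force: [-0.1, 0.9, 1.0]
finger_gap: 0.442
```

{"name": "move_arm", "arguments": {"deltas": [40,0,0,0,0,0,0,44,0,0,0,0,0,0,48,0,0,0,0,0,0,50,0,0,0,0,0,0,50,0,0,0,0,0,0]}}

```text
t: 9.2
tcp_pos: [0.5857, -0.1813, 0.0476]
tool_rot: [0.448, 0.547, -0.448, 0.547]
force: [1.0, -0.3, -0.7]
finger_gap: 0.591
```

{"name": "move_arm", "arguments": {"deltas": [50,-3,0,0,0,0,0,50,-6,0,0,0,0,0,50,-12,0,0,0,0,0,50,-20,0,0,0,0,0,50,-20,0,0,0,0,0,50,-20,0,0,0,0,0,50,-15,0,0,0,0,0,50,-5,0,0,0,0,0]}}

```text
t: 10.0
tcp_pos: [0.587, -0.1819, 0.1516]
tool_rot: [0.449, 0.545, -0.448, 0.549]
force: [0.3, -0.1, -0.7]
finger_gap: 0.587
```

Run:
```python
from h import *
plan([.5855,-.1812,.0475],101.3)
s=snap('side','side8');t=snap('top','top8')
cv2.imwrite('pics/side8q.png',cv2.resize(s['image'][170:230,280:350],None,fx=10,fy=10,interpolation=cv2.INTER_CUBIC)[:,:,::-1])
```

```text
alt rv [-179.98    0.35    0.28]
alt rv [ 0.02  0.18 -0.22]
t 10.0 tcp [ 0.587  -0.1819  0.1516] jaw dir [ 0.196 -0.981  0.003] toolx [ 0.004 -0.002 -1.   ] F [ 0.27 -0.05 -0.66] gap 50.1 q [-0.482  0.608  1.536  0.     0.992  0.891]
delta tool mm [104.1  -1.8  -1.3] rotvec deg [ 0.02  0.18 -0.22]
```

View pics/side8q.png

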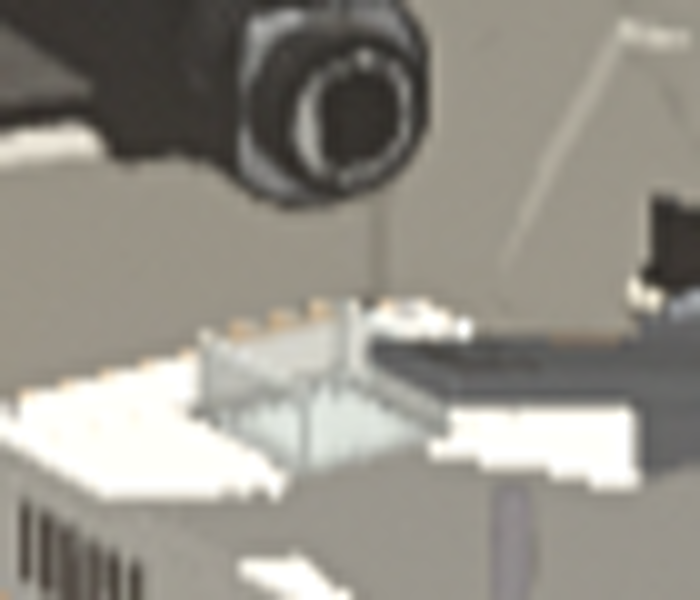

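The box sits level in the pocket, with its rim about 16 mm above the deck (zoom near corner at (303,390) down to (303,470)). Next I'll shut the fingers and move over the paddle pad.

{"name": "move_arm", "arguments": {"deltas": [0,0,-3.1,8.4,0,0,0,0,0,-3.1,8.4,0,0,0,0,0,-3.1,8.4,0,0,0,0,0,-3.1,8.4,0,0,0,0,0,-3.1,8.4,0,0,0,0,0,-3.1,8.4,0,0,0,0,0,-3.1,8.4,0,0,0,0,0,-3.1,8.4,0,0,0,0,0,-3.1,8.4,0,0,0,0,0,-3.1,8.4,0,0,0]}}

```text
t: 11.1
tcp_pos: [0.5717, -0.2705, 0.1486]
tool_rot: [0.448, 0.547, -0.448, 0.547]
force: [-1.0, -1.1, -0.2]
finger_gap: -0.002
```

{"name": "move_arm", "arguments": {"deltas": [0,8,0,0,0,0,0,0,8,0,0,0,0,0,0,8,0,0,0,0,0,0,8,0,0,0,0,0,0,4,0,0,0,0,0,0,0,0,0,0,0,0]}}

```text
t: 11.7
tcp_pos: [0.5714, -0.2691, 0.1115]
tool_rot: [0.448, 0.548, -0.448, 0.546]
force: [-0.1, 0.0, 0.0]
finger_gap: -0.007
```

Run:
```python
from h import *
plan([.573,-.2707,.0760],101.3)
s=snap('side','side9');t=snap('top','top9')
cv2.imwrite('pics/side9q.png',cv2.resize(s['image'][160:240,280:380],None,fx=8,fy=8,interpolation=cv2.INTER_CUBIC)[:,:,::-1])
```

```text
alt rv [-1.7997e+02 -1.3000e-01 -1.4000e-01]
alt rv [ 0.03 -0.09  0.08]
t 11.7 tcp [ 0.5714 -0.2691  0.1115] jaw dir [ 0.197 -0.98  -0.002] toolx [-0.002  0.001 -1.   ] F [-0.13  0.03  0.02] gap -0.6 q [-0.617  0.684  1.512  0.     0.948  0.756]
delta tool mm [35.5  1.3  1.9] rotvec deg [ 0.03 -0.09  0.08]
```

View pics/side9q.png

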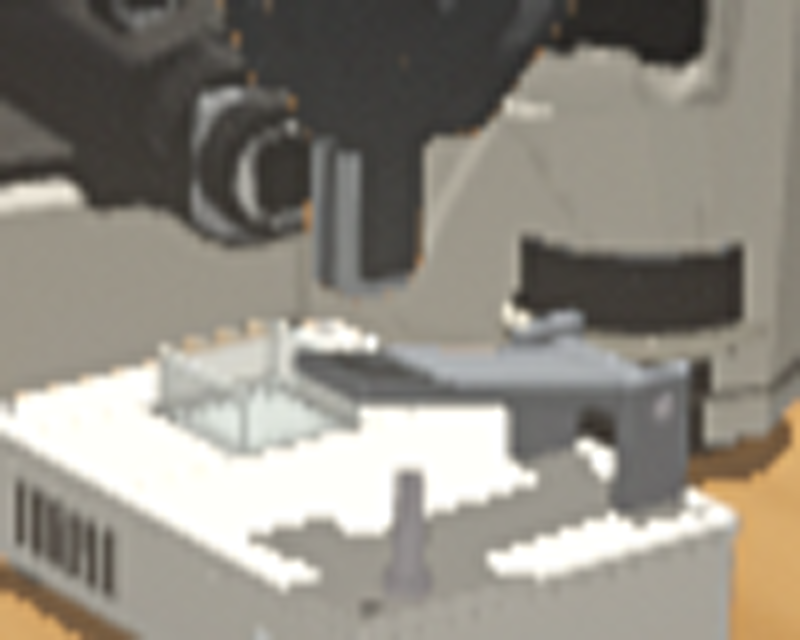

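View pics/top9.png

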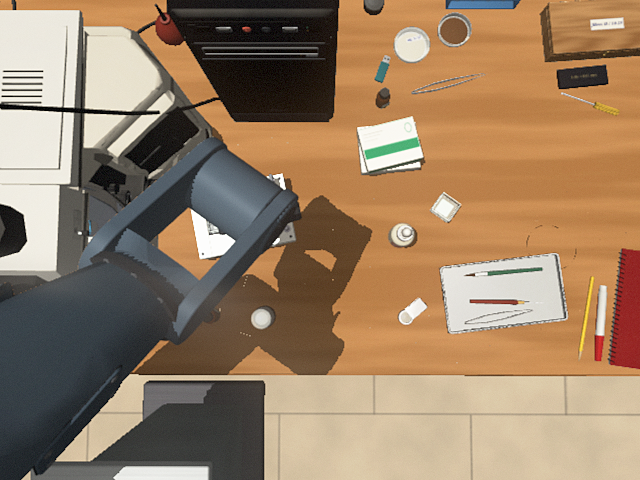

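The shut fingers at zoom (365,288) hang over the pad at (350,365). The box is seated at (240,400). I'll correct laterally and come down in small steps.

{"name": "move_arm", "arguments": {"deltas": [0,3,0.7,1,0,0,0,0,3,0.6,0.9,0,0,0,0,3,0,0,0,0,0,0,3,0,0,0,0,0,0,3,0,0,0,0,0,0,3,0,0,0,0,0,0,3,0,0,0,0,0,0,2,0,0,0,0,0,0,0,0,0,0,0,0]}}

```text
t: 12.7
tcp_pos: [0.573, -0.2715, 0.0897]
tool_rot: [0.448, 0.547, -0.448, 0.547]
force: [-2.0, -0.6, 4.2]
finger_gap: 0.004
```

Run:
```python
from h import *
plan([.573,-.2707,.0760],101.3)
s=snap('side','side10')
cv2.imwrite('pics/side10q.png',cv2.resize(s['image'][160:240,280:380],None,fx=8,fy=8,interpolation=cv2.INTER_CUBIC)[:,:,::-1])
```

```text
alt rv [-1.7999e+02 -7.0000e-02 -1.0000e-02]
alt rv [ 0.01 -0.01  0.05]
t 12.7 tcp [ 0.573  -0.2715  0.0897] jaw dir [ 0.196 -0.981 -0.   ] toolx [-0.001 -0.    -1.   ] F [-1.99 -0.6   4.22] gap 0.4 q [-6.180e-01  7.170e-01  1.518e+00 -1.000e-03  9.080e-01  7.560e-01]
delta tool mm [13.7  0.1 -0.8] rotvec deg [ 0.01 -0.01  0.05]
```

View pics/side10q.png

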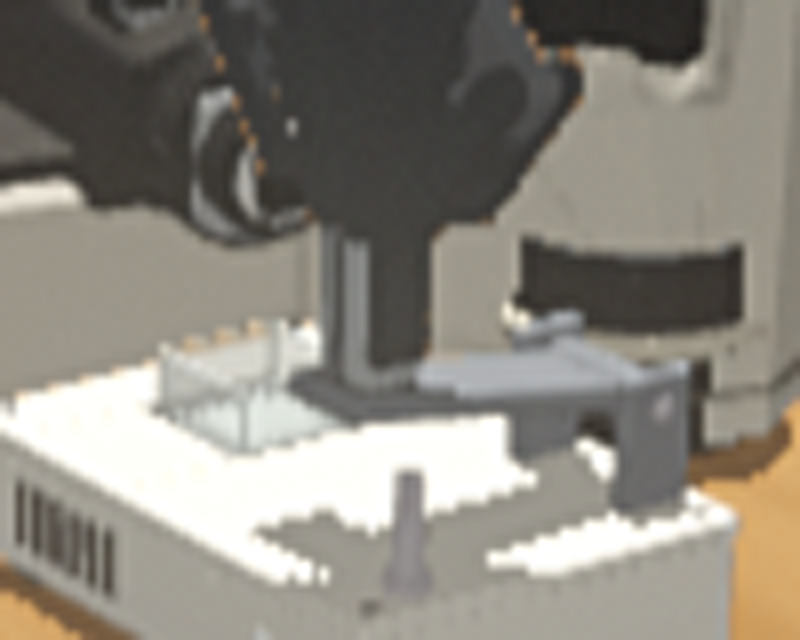

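In contact with 4.2 N upward, and the fingertips are on the pad at (380,380). I'll press to about 80 mm first.

{"name": "move_arm", "arguments": {"deltas": [0,2,0,0,0,0,0,0,2,0,0,0,0,0,0,2,0,0,0,0,0,0,2,0,0,0,0,0,0,1,0,0,0,0,0,0,1,0,0,0,0,0,0,0,0,0,0,0,0]}}

```text
t: 13.45
tcp_pos: [0.5728, -0.2716, 0.0795]
tool_rot: [0.448, 0.547, -0.449, 0.547]
force: [-4.3, -1.5, 6.0]
finger_gap: -0.002
```

Run:
```python
from h import *
plan([.573,-.2707,.0760],101.3)
```

```text
alt rv [-1.7997e+02 -1.3000e-01 -1.0000e-02]
alt rv [ 0.03 -0.01  0.09]
t 13.45 tcp [ 0.5728 -0.2716  0.0795] jaw dir [ 0.196 -0.981 -0.   ] toolx [-0.001 -0.    -1.   ] F [-4.34 -1.48  6.05] gap -0.2 q [-6.180e-01  7.310e-01  1.522e+00 -1.000e-03  8.890e-01  7.560e-01]
delta tool mm [ 3.5  0.4 -0.9] rotvec deg [ 0.03 -0.01  0.09]
```

{"name": "move_arm", "arguments": {"deltas": [0,1,-0.4,0,0,0,0,0,1,-0.4,0,0,0,0,0,1,-0.2,0,0,0,0,0,0.4,0,0,0,0,0,0,0,0,0,0,0,0,0,0,0,0,0,0,0]}}

```text
t: 14.05
tcp_pos: [0.5725, -0.2717, 0.0765]
tool_rot: [0.448, 0.547, -0.448, 0.547]
force: [-3.1, -0.5, 6.9]
finger_gap: 0.002
```

Run:
```python
from h import *
plan([.573,-.2707,.0760],101.3)
s=snap('side','side11')
cv2.imwrite('pics/side11q.png',cv2.resize(s['image'][185:240,300:380],None,fx=10,fy=10,interpolation=cv2.INTER_CUBIC)[:,:,::-1])
# predicted paddle top edge (lamp -y side) when level, from lamp frame
a=np.radians(11.3);ex=np.array([np.cos(a),np.sin(a),0]);ey=np.array([-np.sin(a),np.cos(a),0])
c=np.array([.5917,-.2207,0])
for nm,x,y,z in(('padend near top',-.041,-.060,.076),('near bottom',-.041,-.060,.068),('hinge near top',.03,-.060,.076),('post',-.037,-.074,.076)):
    q=proj(s,c+x*ex+y*ey+[0,0,z]);print(nm,round((q[0]-300+.5)*10),round((q[1]-185+.5)*10))
```

```text
alt rv [-1.7998e+02  1.0000e-02  3.0000e-02]
alt rv [ 0.02  0.02 -0.  ]
t 14.05 tcp [ 0.5725 -0.2717  0.0765] jaw dir [ 0.196 -0.981  0.   ] toolx [ 0. -0. -1.] F [-3.08 -0.52  6.9 ] gap 0.2 q [-0.619  0.735  1.525 -0.     0.881  0.754]
delta tool mm [ 0.5  0.7 -0.9] rotvec deg [ 0.02  0.02 -0.  ]
padend near top 258 324
near bottom 257 362
hinge near top 543 247
post 319 342
```

View pics/side11q.png

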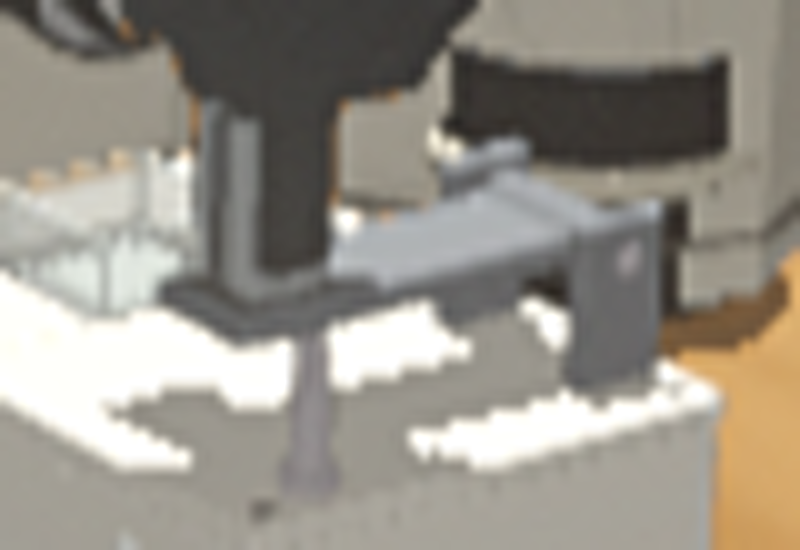

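The paddle's lower edge runs (240,338) to (565,250), slope 0.27, as predicted for level, and the force is 6.9 N. I'll make the last 0.5 mm and then hold.

{"name": "move_arm", "arguments": {"deltas": [0,0.5,0,0,0,0,0,0,0,0,0,0,0,0,0,0,0,0,0,0,0,0,0,0,0,0,0,0,0,0,0,0,0,0,0]}}

```text
t: 14.6
tcp_pos: [0.5725, -0.2717, 0.0761]
tool_rot: [0.448, 0.547, -0.448, 0.547]
force: [-2.1, -0.6, 6.6]
finger_gap: -0.0
```

{"name": "move_arm", "arguments": {"deltas": [0,0,0,0,0,0,0,0,0,0,0,0,0,0,0,0,0,0,0,0,0,0,0,0,0,0,0,0,0,0,0,0,0,0,0,0,0,0,0,0,0,0,0,0,0,0,0,0,0,0,0,0,0,0,0,0,0,0,0,0,0,0,0,0,0,0,0,0,0,0]}}

```text
t: 15.6
tcp_pos: [0.5725, -0.2717, 0.0761]
tool_rot: [0.448, 0.547, -0.448, 0.547]
force: [-3.3, -0.3, 6.5]
finger_gap: -0.002
```

Run:
```python
from h import *
plan([.573,-.2707,.0760],101.3)
s=snap('side','side12')
cv2.imwrite('pics/side12q.png',cv2.resize(s['image'][160:240,280:380],None,fx=8,fy=8,interpolation=cv2.INTER_CUBIC)[:,:,::-1])
print([dep(s,u,v).round(4) for u,v in((344,211),(350,209),(347,211),(352,207),(331,220),(331,221))])
```

```text
alt rv [-1.7998e+02  1.0000e-02  3.0000e-02]
alt rv [ 0.02  0.02 -0.  ]
t 15.6 tcp [ 0.5725 -0.2717  0.0761] jaw dir [ 0.196 -0.981  0.   ] toolx [ 0. -0. -1.] F [-3.33 -0.35  6.5 ] gap -0.1 q [-0.619  0.735  1.526 -0.     0.88   0.754]
delta tool mm [ 0.1  0.7 -0.9] rotvec deg [ 0.02  0.02 -0.  ]
[array([ 0.6099, -0.2757,  0.0765]), array([ 0.6246, -0.2733,  0.0776]), array([ 0.6198, -0.27  ,  0.0729]), array([ 0.6354, -0.2616,  0.076 ]), array([ 0.5699, -0.2991,  0.0729]), array([ 0.5681, -0.3027,  0.0724])]
```

View pics/side12q.png

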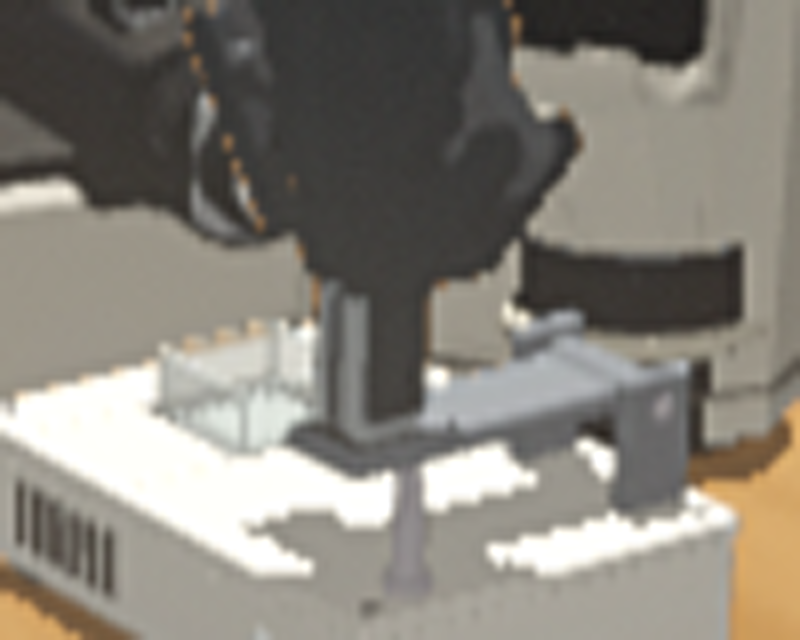

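The paddle is level: depth along its top reads 76–77.6 mm, the slope matches, and the box is still seated at (240,410). Holding on.

{"name": "move_arm", "arguments": {"deltas": [0,0,0,0,0,0,0,0,0,0,0,0,0,0,0,0,0,0,0,0,0,0,0,0,0,0,0,0,0,0,0,0,0,0,0,0,0,0,0,0,0,0,0,0,0,0,0,0,0,0,0,0,0,0,0,0,0,0,0,0,0,0,0,0,0,0,0,0,0,0]}}

```text
t: 16.65
tcp_pos: [0.5725, -0.2717, 0.0761]
tool_rot: [0.448, 0.547, -0.448, 0.547]
force: [-3.2, 0.2, 6.2]
finger_gap: 0.001
```

{"name": "move_arm", "arguments": {"deltas": [0,0,0,0,0,0,0,0,0,0,0,0,0,0,0,0,0,0,0,0,0,0,0,0,0,0,0,0,0,0,0,0,0,0,0,0,0,0,0,0,0,0,0,0,0,0,0,0,0,0,0,0,0,0,0,0,0,0,0,0,0,0,0,0,0,0,0,0,0,0]}}

```text
t: 17.65
tcp_pos: [0.5725, -0.2717, 0.0761]
tool_rot: [0.448, 0.547, -0.448, 0.547]
force: [-3.1, -0.1, 7.2]
finger_gap: -0.001
```

{"name": "move_arm", "arguments": {"deltas": [0,0,0,0,0,0,0,0,0,0,0,0,0,0,0,0,0,0,0,0,0,0,0,0,0,0,0,0,0,0,0,0,0,0,0,0,0,0,0,0,0,0,0,0,0,0,0,0,0,0,0,0,0,0,0,0,0,0,0,0,0,0,0,0,0,0,0,0,0,0]}}

```text
t: 18.65
tcp_pos: [0.5725, -0.2717, 0.0761]
tool_rot: [0.448, 0.547, -0.448, 0.547]
force: [-3.5, 0.1, 6.7]
finger_gap: 0.003
```

{"name": "move_arm", "arguments": {"deltas": [0,0,0,0,0,0,0,0,0,0,0,0,0,0,0,0,0,0,0,0,0,0,0,0,0,0,0,0,0,0,0,0,0,0,0,0,0,0,0,0,0,0,0,0,0,0,0,0,0,0,0,0,0,0,0,0,0,0,0,0,0,0,0,0,0,0,0,0,0,0]}}

```text
t: 19.65
tcp_pos: [0.5725, -0.2717, 0.0761]
tool_rot: [0.448, 0.547, -0.448, 0.547]
force: [-3.8, -0.4, 6.7]
finger_gap: 0.004
```

{"name": "move_arm", "arguments": {"deltas": [0,0,0,0,0,0,0,0,0,0,0,0,0,0,0,0,0,0,0,0,0,0,0,0,0,0,0,0,0,0,0,0,0,0,0,0,0,0,0,0,0,0,0,0,0,0,0,0,0,0,0,0,0,0,0,0,0,0,0,0,0,0,0,0,0,0,0,0,0,0]}}

```text
t: 20.65
tcp_pos: [0.5725, -0.2717, 0.0761]
tool_rot: [0.448, 0.547, -0.448, 0.547]
force: [-3.6, -0.9, 6.4]
finger_gap: 0.007
```

Run:
```python
from h import *
plan([.573,-.2707,.0760],101.3)
s=snap('side','side13')
print(job.sign_off())
```

```text
alt rv [-1.7999e+02  1.0000e-02  3.0000e-02]
alt rv [ 0.01  0.02 -0.  ]
t 20.65 tcp [ 0.5725 -0.2717  0.0761] jaw dir [ 0.196 -0.981  0.   ] toolx [ 0. -0. -1.] F [-3.58 -0.91  6.35] gap 0.6 q [-0.619  0.735  1.526 -0.     0.88   0.754]
delta tool mm [ 0.1  0.7 -0.9] rotvec deg [ 0.01  0.02 -0.  ]
the job is handed in; nothing more can be done
None
```

View pics/side13.png

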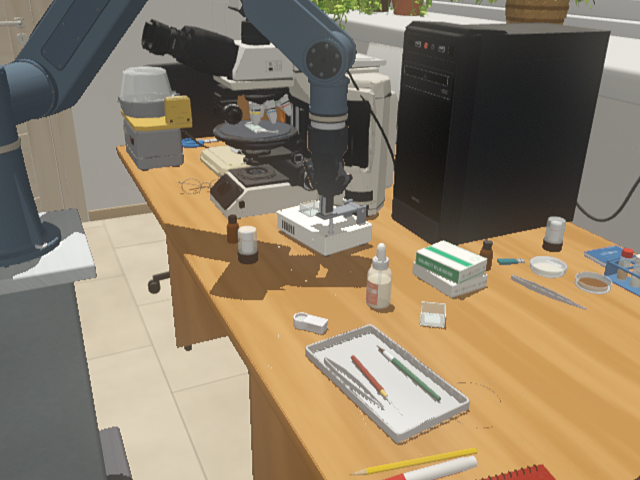

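I put the leftmost cover-glass box flat into the lamp's pocket and let go of it. I then pressed the paddle to level with the shut fingers and handed the job in at 20.7 s, while still holding it.

- **Hold:** the fingertips stayed steady at 76.1 mm height for about 6 s, with 6.2–7.2 N upward force, against 76 mm and about 7 N for level.
- **Pictures:** the last close-up, one second into the hold, shows the paddle level and the box seated. In the final side view the bottle and the can stand where they were.
- **Disagreements:** the two cameras differed by 1–3 mm, so I lined up the box over the pocket with the side view. Single depth readings near the paddle scattered by a few mm; those on its top were mostly 76–77.6 mm.
- **Side force:** a sideways friction force of about 3 N remained on the fingers during the hold.

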